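# Work the lever bin at a make-up station

### The arm

A 6-joint arm with a two-finger parallel gripper is mounted at the origin on the work surface. World frame = base frame: x ahead of the robot, y to its left, z up, the work surface at z = 0. Lengths are in mm, angles in degrees, forces in N, time in s.
With the tool pointing down it reaches from about 300 to 850 mm from the base axis. Payload 4.2 kg.
Tool frame: the origin (TCP) lies on the centre line of the jaws, within the pads' length; the fingertips stand 14 mm ahead of it and the grasp point (between the pads) lies 5 mm behind it; x points along the fingers, y is the direction in which the jaws open and shut, and the axes are right-handed (so a half turn about x gives the same grasp; the last joint's range is limited). The gripper opens to 91 mm and grips with 3 to 60 N. Pads are 32 mm wide; open, the fingers measure 118 mm over their backs; the gripper's body (76 mm by 178 mm) begins 60 mm behind the grasp point.
Start: joints at [70.474, 18.312, 89.639, -0, 72.044, -1.146], TCP at [181.314, 545.68, 227.976] pointing down, gripper open.
Joint ranges: [-177.97, 177.97], [-48.28, 115.42], [12.27, 149.76], [-77.06, 257.06], [2.81, 150.46], [-146.56, 146.56]. Speed limits (degrees/s): [147.25, 147.25, 180, 180, 180, 180].

### API

Orientations are given as [roll, pitch, yaw] about the fixed x, y, z axes, in that order (R = Rz(yaw) Ry(pitch) Rx(roll)).
In Python, from workcell import readout, optics, env gives the robot as it stands.
- The arm moves only by the shell command python3 -m creep 'ROWS' [OPENING] [FORCE]. ROWS is JSON, a list of rows, each an object with "translation": the shift along the world's x, y, z in cm, a list of three; "delta_rot": the turn, a rotation vector about the world's x, y, z in rad, a list of three. In form: [{"translation": [dx, dy, dz], "delta_rot": [rx, ry, rz]}, ...]. A call has 1 to 5 rows; each row shifts and turns the commanded pose from where the row before left it; what a row does not reach is not made up. A row lasts 1/12 s, in which the tool goes at most 41.7 mm and 7.16 degrees, less where a joint would pass 70% of its speed; a pose out of reach is approached as far as the arm can. A call with a gripper value outside its range is refused whole. OPENING is the gripper's target within -1 to 1 (fully open at 1, half-way at 0, shut at -1), set as the call begins (- or left out, the last holds). The fingers move at their own pace and stop on an object; FORCE is the grip in N (left out, the last holds). Time passes only in rows, so rows that do not move let the fingers close. It gives the time, the measured TCP pose, the force and the opening at its end, in the units of the state.
- readout.state(): the state, without advancing time (a new reading comes with each control period).
- optics.grab_frame(name): name is "scene" or "side" or "wrist"; returns (picture, depth): 420x560x3 uint8, red, green, blue; 420x560 float32, mm along the optical axis (not along the pixel's ray), 0 where there is no reading.
- optics.camera_params(name): a dict with "mtx" (3x3 intrinsics, pixels), "R" (3x3) and "t" (3): a world point X has camera coordinates R X + t. Camera axes: x right, y down, z forward; pixel columns grow to the right and rows downward; lengths in mm; the calibration is good to about 2 mm. A picture is of the moment at which its call begins: read the wrist's pose just before it. camera_params takes no time and is no camera call; for the wrist camera it gives the pose at the moment of the call.
- env.job_done(): hands the job in, once; it reports no verdict.
The state is a dict: "time_s": time; "qpos": joint angles; "qvel": joint speeds; "effort": joint torques, N m; "ee_pos": TCP position; "ee_rot": TCP orientation; "force": force on the tool from outside, world axes, zero at the start; "torque": the same for the moment, N m; "gripper_width": finger opening in mm.
Only numpy, scipy, OpenCV 4.12 (cv2) and the standard library are available. Lean on these libraries where they do the work, as an engineer would, in place of code of your own. Each camera call takes 0.05 s, during which the arm holds its last target.

### The job

The empty bottle waits on the bin's ramp against the shut lid. With your fingertips press the bin's lever all the way down so that the lid swings wide open and the bottle rolls in by itself, then ease the lever back up under your fingers so that the lid comes down shut gently and does not slam, and move clear. Touch only the lever: do not touch the bottle or the lid, and leave the make-up things on the table where they stand.

Things in the scene. Friction and masses are not known exactly. Their poses are not given: they have to be found in the camera images.
- bin: Black ribbed sheet-metal bin with aluminium corners, fixed to the table, 170 (its x) x 160 (its y) x 140 mm high, walls 4 mm. Origin at the centre of its underside, z up. On its -y side an aluminium ramp, 130 mm wide, slopes down 15 degrees into the bin over the low wall (105 mm high), reaching out to y = -185 mm and up to about 155 mm high. On its +y side two small grey cheeks (up to y = 120 mm, 138 mm high) carry the lever.
- lever (a joint): Angle of the steel lever, rad: 0 at rest (lid shut), grows as it is pressed down, 0.475 at the bottom stop. Its pivot runs along the bin's x axis at y = 100 mm, z = 115 mm of the bin; from there it sticks out towards the bin's +y, 14 degrees above level at rest and 13 degrees below level at the stop. It is linked to the lid (lid angle = 2 x lever angle) and the lid's weight pushes it back up, with about 2 to 4 N at the pad; no spring, hardly any friction.
- lever_pad (a point): Centre of the upper face of the lever's flat pad, the place to press: pad 42 mm along the bin's x, 38 mm along the lever, 8 mm thick, 113 mm from the pivot. About 147 mm above the table at rest, 94 mm when fully pressed (53 mm lower). Nothing stands under it.
- lid (a joint): Angle of the bin's black lid, rad: 0 shut, 0.95 wide open. It hinges on the bin's upper +y rim (y = 80 mm, z = 143 mm) and is worked by the lever. Let go, it falls and slams: it must never come down faster than about 1.5 rad/s, which is about 85 mm/s at the lever pad.
- lid_edge (a point): Middle of the lid's free edge, on its upper face, 164 mm from the hinge; a 29 mm lip hangs from it and stops the bottle. 147 mm above the table when shut, about 275 mm when open.
- empty: The empty foundation bottle: plain cylinder 32 mm across, 100 mm long, white with a black cap, 45 g, lying along the bin's x on the ramp against the lid's lip. Origin at its centre, x along its length. It rolls into the bin within about 1 s of the lid opening.
- powder_jar: Bystander: round clear jar with white lid, 68 mm across, 48 mm high; origin under its centre.
- compact_a: Bystander: flat round black compact, 62 mm across, 15 mm high; origin under its centre.
- compact_b: Bystander: a second compact of the same kind.
- brush_cup: Bystander: blue cup 72 mm across, 90 mm high, with brushes up to about 210 mm high; origin under its centre.
- fixing_bottle: Bystander: white bottle 44 mm across, 130 mm high; origin under its centre.
- lipstick: Bystander: upright lipstick tube, 22 mm across, 75 mm high; origin under its centre.
- flat_brush: Bystander: make-up brush lying on the table, 180 mm long, 22 mm wide; origin under its middle.
Not all that is in view belongs to the job. Leave any yellow look-alike of the empty alone.

How it is judged:
By the outcome, as a careful person would: the job done as asked, in the order asked, and still so for the second after the job is handed in, with the robot touching nothing.
It also fails if it takes over 42 s, if anything falls off the work surface, if the arm or the gripper's body presses on something with over 40 N, if the wrist force passes 120 N, or if a joint passes its speed limit or range.

## Working session

There is one attempt and no reset: what is moved stays moved. The work goes in short steps, Python scripts to look and compute and a shell command to move; the robot and the scene stay as the last step left them, time stands still between calls to the robot, and variables do not carry over. Pictures are saved under pics/ and viewed, and the job is handed in when it is done.

```bash
mkdir -p pics; cat > h.py <<'E'
import numpy as np,cv2
from workcell import readout,optics,env
def grab(n,f):
    p,d=optics.grab_frame(n); cv2.imwrite('pics/%s.png'%f,p[:,:,::-1]); np.savez('pics/%s.npz'%f,p=p,d=d,**optics.camera_params(n)); return p,d
def load(f):
    return np.load('pics/%s.npz'%f)
def pts(z):
    d=z['d'];v,u=np.mgrid[0:d.shape[0],0:d.shape[1]];K=z['mtx']
    c=np.stack([(u-K[0,2])/K[0,0]*d,(v-K[1,2])/K[1,1]*d,d],-1)
    return (c-z['t'])@z['R']
E
python3 - <<'E'
from h import *
print(readout.state())
grab('scene','s0');grab('side','d0');grab('wrist','w0')
E
```

```text
{'time_s': 0.0, 'qpos': array([ 7.04737982e+01,  1.83519166e+01,  8.97082141e+01, -2.75806822e-03,
        7.20444784e+01, -1.14597291e+00]), 'qvel': array([-0.13871249,  0.11053893,  0.03419984, -0.02273526, -0.02985882,
        0.05341417]), 'effort': array([-3.82717781e-04, -4.12465274e+01, -2.31973207e+01,  7.27200997e-02,
        4.57465067e-02, -1.31338952e-04]), 'ee_pos': array([181.1565768 , 545.19042754, 227.10526069]), 'ee_rot': array([ -89.71006933,   89.895358  , -108.08944553]), 'force': array([0.59794703, 0.35082552, 0.43607164]), 'torque': array([ 0.02887226, -0.04349065,  0.0352371 ]), 'gripper_width': 91.1955093197262}
```

View pics/s0.png

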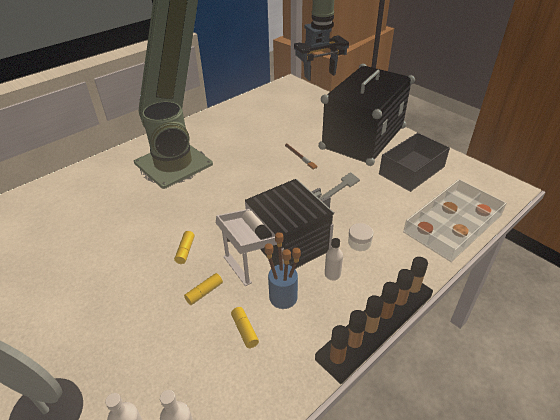

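View pics/d0.png

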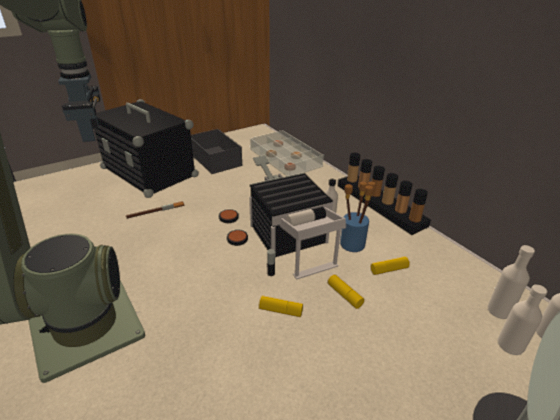

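View pics/w0.png

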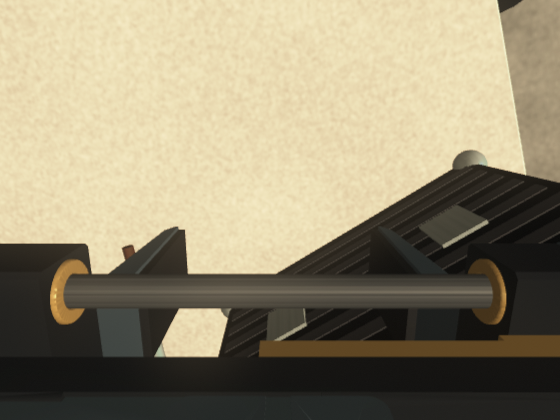

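The scene view shows the bin at about (290,215), the lever pad at about (350,180), the bottle on the ramp at (257,224), and the jar and fixing bottle at (360,237) and (334,260). In the side view the pad is at about (262,160). Next I'll measure the pad and the lid.

```bash
python3 - <<'E'
from h import *
for f,box in (('s0',(305,360,165,205)),('d0',(245,290,150,185))):
    z=load(f);P=pts(z);u0,u1,v0,v1=box
    print(f,'cam',-z['R'].T@z['t'])
    c=cv2.resize(z['p'][v0-40:v1+100,u0-100:u1+60],None,fx=3.5,fy=3.5,interpolation=cv2.INTER_CUBIC)[:,:,::-1]
    cv2.imwrite('pics/c_%s.png'%f,c[:600,:800])
    # top of things at 130..165
    m=np.zeros(z['d'].shape,bool);m[v0:v1,u0:u1]=1
    m&=(P[...,2]>135)&(P[...,2]<156)
    Q=P[m];vu=np.argwhere(m)
    print(len(Q));
    k=np.linspace(0,len(Q)-1,min(25,len(Q))).astype(int)
    for i in k: print(vu[i][::-1],Q[i].round(0),z['p'][tuple(vu[i])])
E
```

```text
s0 cam [1213.25588176 -559.21766608  921.13716518]
484
[350 172] [586. 260. 150.] [161 151 133]
[344 176] [586. 234. 150.] [155 145 126]
[351 177] [603. 245. 150.] [134 129 118]
[354 178] [614. 246. 152.] [129 124 114]
[356 179] [621. 246. 152.] [132 126 114]
[358 180] [627. 248. 151.] [105 104  93]
[344 182] [598. 223. 140.] [127 122 112]
[346 183] [606. 222. 142.] [130 125 112]
[351 184] [619. 228. 143.] [126 120 111]
[337 186] [594. 198. 138.] [115 112 102]
[342 187] [607. 205. 138.] [98 93 84]
[305 190] [554. 110. 149.] [63 57 51]
[312 191] [562. 131. 138.] [102  98  92]
[319 192] [586. 133. 148.] [148 142 131]
[307 194] [569. 103. 148.] [66 59 56]
[310 195] [577. 108. 146.] [68 61 57]
[315 196] [590. 113. 148.] [150 144 131]
[327 197] [608. 142. 138.] [121 115 108]
[327 198] [613. 137. 140.] [116 108 103]
[323 199] [607. 128. 139.] [119 112 107]
[320 200] [611. 111. 147.] [159 150 138]
[319 201] [614. 104. 150.] [55 49 44]
[320 202] [617. 105. 147.] [53 47 45]
[322 203] [624. 105. 148.] [91 85 77]
[324 204] [629. 108. 147.] [168 159 143]
d0 cam [  21.59996111 -731.66785287  722.
[... 299 characters left out ...]
263 165] [597. 214. 141.] [114 113  98]
[264 168] [594. 205. 136.] [109 107  93]
[266 172] [587. 181. 135.] [107 105  94]
[265 176] [564. 150. 143.] [158 142 119]
[264 177] [561. 151. 139.] [149 134 113]
[288 177] [610.  98. 150.] [39 37 35]
[286 178] [601.  94. 152.] [33 32 35]
[280 179] [583.  99. 151.] [29 29 32]
[272 180] [563. 110. 149.] [56 55 49]
[260 181] [531. 123. 149.] [182 166 139]
[278 181] [571.  91. 152.] [60 56 54]
[261 182] [530. 116. 149.] [94 86 75]
[279 182] [571.  87. 151.] [45 40 43]
[258 183] [519. 114. 151.] [57 49 47]
[276 183] [562.  88. 150.] [44 38 36]
[253 184] [506. 120. 148.] [63 62 53]
[271 184] [548.  92. 149.] [46 43 41]
[289 184] [587.  60. 153.] [52 49 47]
```

```bash
python3 - <<'E'
from h import *
z=load('s0');P=pts(z)
for u,v in [(290,182),(246,197),(330,212),(280,230),(257,224),(360,228),(335,243),(283,270),(347,182),(280,240),(315,160),(365,80)]: print(u,v,P[v,u].round(0))
E
```

```text
290 182 [499. 105. 148.]
246 197 [320.  77.  -2.]
330 212 [664.  94. 150.]
280 230 [621. -43. 146.]
257 224 [563. -69. 144.]
360 228 [697. 188.  53.]
335 243 [735.  37. 129.]
283 270 [687. -94.  91.]
347 182 [608. 223. 146.]
280 240 [677. -92. 187.]
315 160 [334. 381.   2.]
365 80 [358. 586. 245.]
```

```bash
python3 - <<'E'
from h import *
A=[];L=[]
for f in ('s0','d0'):
    z=load(f);P=pts(z)
    m=(P[...,2]>141)&(P[...,2]<156)&(P[...,0]>440)&(P[...,0]<700)&(P[...,1]>-70)&(P[...,1]<150)&(z['p'].max(-1)<110)
    m=cv2.morphologyEx(m.astype('u1'),cv2.MORPH_OPEN,np.ones((3,3)))>0
    Q=P[m];print(f,'lid',cv2.minAreaRect(Q[:,:2].astype('f4')),np.median(Q[:,2]))
    m=(P[...,2]>128)&(P[...,2]<160)&(P[...,0]>560)&(P[...,0]<650)&(P[...,1]>150)&(P[...,1]<290)
    Q=P[m]
    # by y slices: x extents
    for y in range(150,280,10):
        s=Q[(Q[:,1]>=y)&(Q[:,1]<y+10)]
        if len(s)>2: print(y,len(s),s[:,0].min().round(),s[:,0].max().round(),np.median(s[:,0]).round(),np.median(s[:,2]).round())
E
```

```text
s0 lid ((569.524169921875, 31.86412811279297), (168.59742736816406, 179.54983520507812), 80.85478973388672) 148.15403499855034
150 8 564.0 592.0 570.0 137.0
160 5 587.0 592.0 590.0 130.0
170 15 585.0 602.0 594.0 130.0
180 18 587.0 603.0 596.0 132.0
190 22 588.0 606.0 599.0 135.0
200 18 591.0 607.0 602.0 138.0
210 20 591.0 619.0 604.0 141.0
220 44 581.0 624.0 607.0 143.0
230 43 578.0 625.0 603.0 146.0
240 44 586.0 627.0 611.0 148.0
250 27 587.0 626.0 605.0 150.0
d0 lid ((567.4247436523438, 31.07763671875), (173.30638122558594, 176.3076934814453), 80.62284851074219) 149.92917680723835
150 6 561.0 586.0 562.0 134.0
160 12 582.0 596.0 589.0 130.0
170 15 583.0 598.0 588.0 133.0
180 11 585.0 601.0 590.0 135.0
190 13 586.0 602.0 591.0 137.0
200 16 588.0 602.0 595.0 140.0
210 16 589.0 619.0 599.0 143.0
220 37 579.0 620.0 597.0 146.0
230 30 580.0 623.0 598.0 149.0
240 27 581.0 622.0 603.0 151.0
250 17 584.0 619.0 598.0 152.0
```

View pics/c_s0.png

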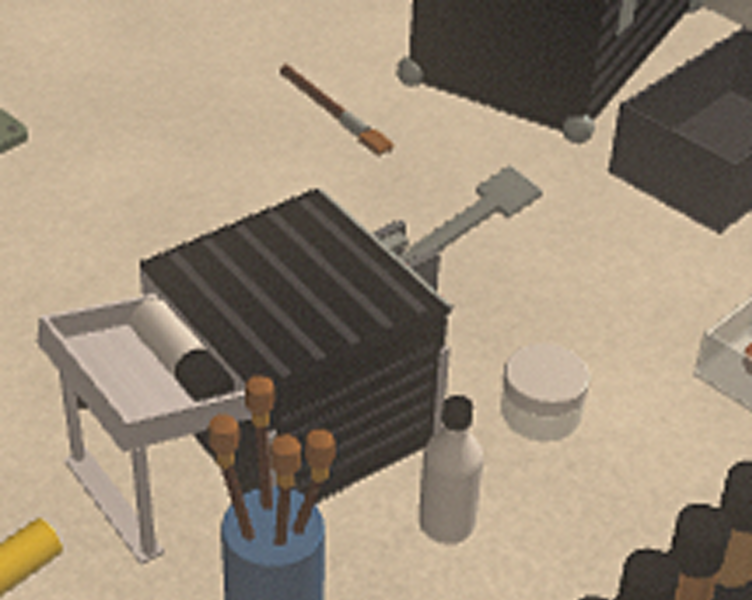

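View pics/c_d0.png

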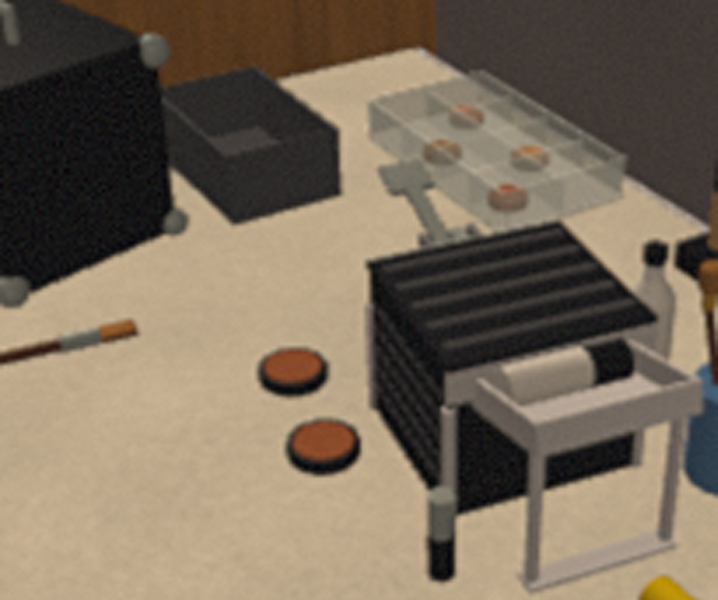

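```bash
python3 - <<'E'
from h import *
from scipy.spatial.transform import Rotation as R
for f in ('s0','d0'):
    z=load(f);P=pts(z)
    for a,b in ((20,100),(100,140),(140,180),(180,400)):
        m=(P[...,2]>a)&(P[...,2]<b)&(P[...,0]>250)&(P[...,0]<800)&(P[...,1]>300)&(P[...,1]<800)&(z['d']>0)
        Q=P[m]
        if len(Q)>5: print(f,a,b,len(Q),np.percentile(Q,[1,50,99],axis=0).round(0).tolist())
s=readout.state();M=R.from_euler('xyz',s['ee_rot'],degrees=True).as_matrix();print(M.round(3))
E
```

```text
s0 20 100 4109 [[302.0, 311.0, 21.0], [560.0, 498.0, 50.0], [797.0, 757.0, 97.0]]
s0 100 140 833 [[297.0, 452.0, 101.0], [430.0, 491.0, 120.0], [484.0, 771.0, 140.0]]
s0 140 180 837 [[299.0, 453.0, 141.0], [427.0, 489.0, 160.0], [483.0, 773.0, 180.0]]
s0 180 400 2889 [[257.0, 448.0, 181.0], [377.0, 577.0, 210.0], [489.0, 777.0, 246.0]]
d0 20 100 3449 [[253.0, 310.0, 21.0], [535.0, 484.0, 53.0], [795.0, 680.0, 98.0]]
d0 100 140 848 [[251.0, 450.0, 100.0], [338.0, 479.0, 120.0], [477.0, 602.0, 140.0]]
d0 140 180 870 [[251.0, 451.0, 140.0], [338.0, 479.0, 160.0], [477.0, 599.0, 179.0]]
d0 180 400 2607 [[253.0, 444.0, 181.0], [344.0, 553.0, 212.0], [478.0, 765.0, 248.0]]
[[-0.     0.315  0.949]
 [-0.001  0.949 -0.315]
 [-1.    -0.001 -0.   ]]
```

```bash
python3 -m creep '[{"translation":[0,0,1.5],"delta_rot":[0,0,0]},{"translation":[0,0,1.5],"delta_rot":[0,0,0]},{"translation":[0,0,1.5],"delta_rot":[0,0,0]},{"translation":[0,0,1.5],"delta_rot":[0,0,0]},{"translation":[0,0,1],"delta_rot":[0,0,0]}]' -1 20
python3 -m creep '[{"translation":[2.8,-2,0],"delta_rot":[0,0,-0.09]},{"translation":[2.8,-2,0],"delta_rot":[0,0,-0.09]},{"translation":[2.8,-2,0],"delta_rot":[0,0,-0.09]},{"translation":[2.8,-2,0],"delta_rot":[0,0,-0.09]},{"translation":[2.8,-2,0],"delta_rot":[0,0,-0.09]}]'
python3 -m creep '[{"translation":[2.8,-2,0],"delta_rot":[0,0,-0.09]},{"translation":[2.8,-2,0],"delta_rot":[0,0,-0.09]},{"translation":[2.8,-2,0],"delta_rot":[0,0,-0.09]},{"translation":[2.8,-2,0],"delta_rot":[0,0,-0.09]},{"translation":[2.8,-2,0],"delta_rot":[0,0,-0.09]}]'
python3 - <<'E'
from h import *
from scipy.spatial.transform import Rotation as R
s=readout.state();print(s['time_s'],s['ee_pos'],s['force'],s['gripper_width'],s['qpos'].round(1));print(R.from_euler('xyz',s['ee_rot'],degrees=True).as_matrix().round(3))
E
```

```text
time_s: 0.57
ee_pos: [181.4, 545.9, 299.2]
ee_rot: [88.7, 89.9, 70.3]
force: [-0.5, -0.5, -0.1]
gripper_width: 60.8
time_s: 0.98
ee_pos: [322.2, 444.5, 297.7]
ee_rot: [-77.1, 90.0, -121.5]
force: [-0.6, 0.1, -0.4]
gripper_width: 27.5
time_s: 1.4
ee_pos: [462.4, 344.4, 297.7]
ee_rot: [-76.9, 90.0, -147.1]
force: [0.6, 0.4, -0.6]
gripper_width: 0.4
1.4 [462.36579753 344.35330655 297.66444707] [ 0.60170114  0.40545179 -0.64508187] 0.4135918988656191 [35.5 16.5 82.2  0.  81.3 15.7]
[[-0.     0.941  0.339]
 [-0.     0.339 -0.941]
 [-1.    -0.001  0.   ]]
```

```bash
python3 -m creep '[{"translation":[2.8,-2.1,0],"delta_rot":[0,0,-0.1]},{"translation":[2.8,-2.1,0],"delta_rot":[0,0,-0.1]},{"translation":[2.8,-2.1,-1],"delta_rot":[0,0,-0.1]},{"translation":[2.8,-2.1,-2],"delta_rot":[0,0,-0.1]},{"translation":[2.8,-2.1,-2],"delta_rot":[0,0,-0.1]}]'
python3 -m creep '[{"translation":[0,0,-1],"delta_rot":[0,0,0]},{"translation":[0,0,0],"delta_rot":[0,0,0]}]'
python3 - <<'E'
from h import *
s=readout.state();print(s['time_s'],s['ee_pos'],s['ee_rot'],s['force'])
for n in ('scene','side','wrist'): grab(n,n+'1')
z=load('side1');cv2.imwrite('pics/cs.png',cv2.resize(z['p'][100:220,180:340],None,fx=5,fy=5)[:,:,::-1])
z=load('scene1');cv2.imwrite('pics/cc.png',cv2.resize(z['p'][90:240,260:440],None,fx=4,fy=4)[:,:,::-1])
E
```

```text
time_s: 1.82
ee_pos: [602.8, 239.5, 247.8]
ee_rot: [121.0, 89.9, 22.1]
force: [0.2, 0.8, 0.5]
gripper_width: 0.8
time_s: 1.98
ee_pos: [600.8, 238.8, 233.8]
ee_rot: [-61.6, 89.6, -160.4]
force: [-0.7, 0.5, -0.1]
gripper_width: 0.3
1.9833 [600.80151179 238.75339713 233.80450593] [ -61.64626      89.56256499 -160.37070059] [-0.72250754  0.5078963  -0.12818217]
```

View pics/cs.png

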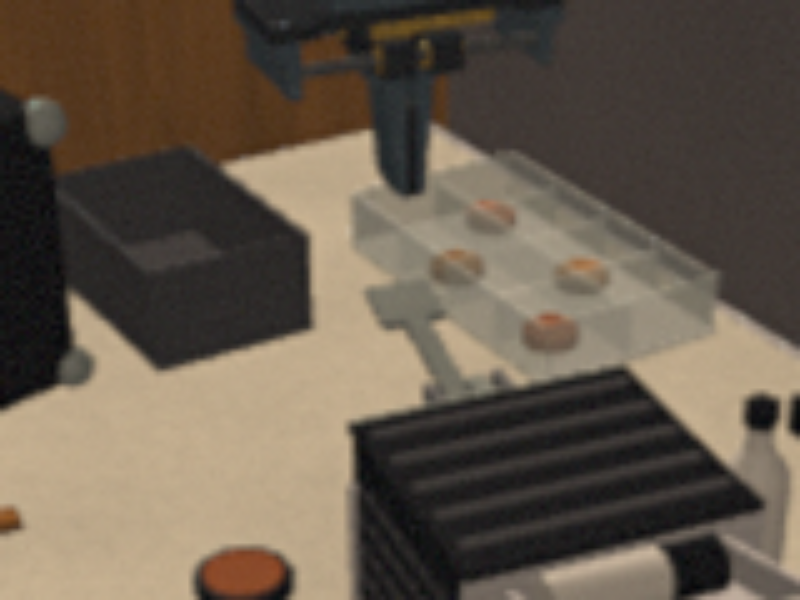

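View pics/cc.png

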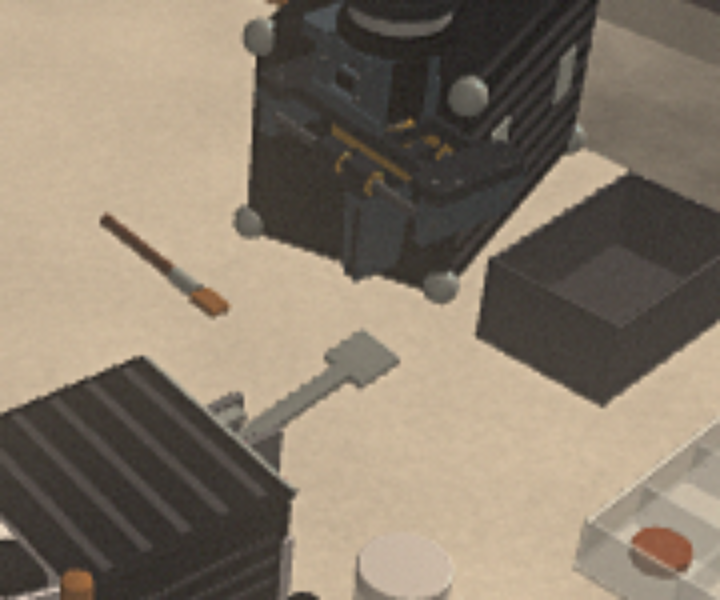

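View pics/wrist1.png

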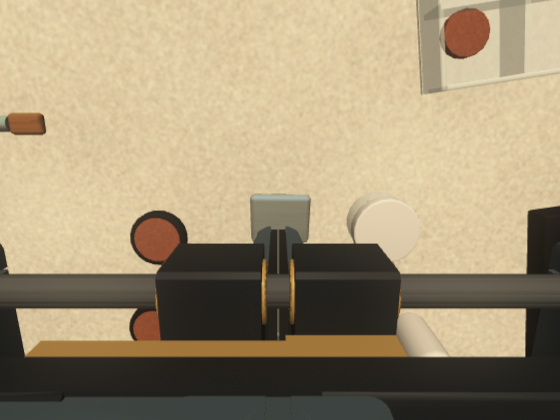

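The fingertips (gap at column 278) are centred on the pad (column 280) and square to it. I'll go down to just above the pad.

```bash
python3 -m creep '[{"translation":[0.1,0,-1.4],"delta_rot":[0,0,0]},{"translation":[0.1,0,-1.4],"delta_rot":[0,0,0]},{"translation":[0,0,-1.4],"delta_rot":[0,0,0]},{"translation":[0,0,-1.3],"delta_rot":[0,0,0]},{"translation":[0,0,-0.8],"delta_rot":[0,0,0]}]'
python3 -m creep '[{"translation":[0,0,-0.3],"delta_rot":[0,0,0]},{"translation":[0,0,-0.3],"delta_rot":[0,0,0]},{"translation":[0,0,-0.3],"delta_rot":[0,0,0]},{"translation":[0,0,-0.3],"delta_rot":[0,0,0]},{"translation":[0,0,-0.3],"delta_rot":[0,0,0]}]'
python3 - <<'E'
from h import *
for n in ('scene','side'): grab(n,n+'2')
a=cv2.resize(load('side2')['p'][90:240,180:340],None,fx=2.5,fy=2.5)
b=cv2.resize(load('scene2')['p'][90:240,240:400],None,fx=2.5,fy=2.5)
cv2.imwrite('pics/c2.png',np.hstack([a,b])[:,:,::-1])
E
```

```text
time_s: 2.55
ee_pos: [602.4, 242.0, 175.4]
ee_rot: [131.3, 89.9, 32.8]
force: [-0.9, -1.1, -0.7]
gripper_width: 0.5
time_s: 2.97
ee_pos: [603.9, 241.9, 161.3]
ee_rot: [145.5, 89.8, 46.9]
force: [-0.3, 3.5, 4.2]
gripper_width: 0.4
```

View pics/c2.png

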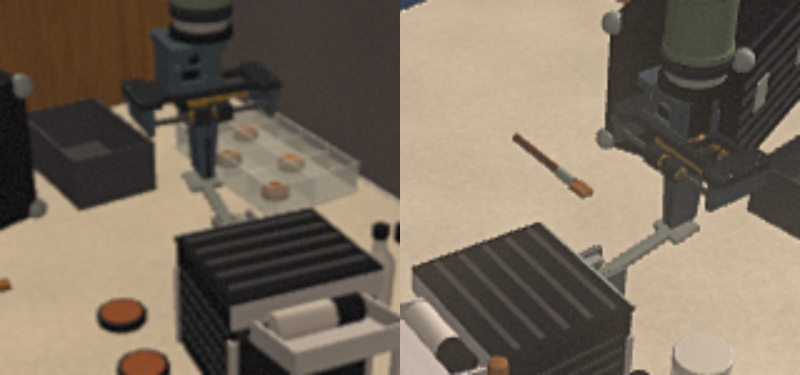

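Contact is made on the pad, at about 4 N. I'll press down now.

```bash
python3 -m creep '[{"translation":[0,0,-0.4],"delta_rot":[0,0,0]},{"translation":[0,0,-0.5],"delta_rot":[0,0,0]},{"translation":[0,0,-0.5],"delta_rot":[0,0,0]},{"translation":[0,0,-0.5],"delta_rot":[0,0,0]},{"translation":[0,0,-0.5],"delta_rot":[0,0,0]}]'
python3 -m creep '[{"translation":[0,0,-0.5],"delta_rot":[0,0,0]},{"translation":[0,0,-0.5],"delta_rot":[0,0,0]},{"translation":[0,0,-0.5],"delta_rot":[0,0,0]},{"translation":[0,0,-0.4],"delta_rot":[0,0,0]},{"translation":[0,0,-0.3],"delta_rot":[0,0,0]}]'
```

```text
time_s: 3.48
ee_pos: [603.5, 240.6, 135.3]
ee_rot: [80.7, 90.0, -17.9]
force: [0.7, 1.1, 3.0]
gripper_width: 0.5
time_s: 3.9
ee_pos: [603.0, 239.9, 113.0]
ee_rot: [-25.5, 89.9, -124.1]
force: [0.6, -0.9, 2.3]
gripper_width: 0.6
```

```bash
python3 -m creep '[{"translation":[0,0,-0.2],"delta_rot":[0,0,0]},{"translation":[0,0,-0.1],"delta_rot":[0,0,0]},{"translation":[0,0,-0.1],"delta_rot":[0,0,0]},{"translation":[0,0,0],"delta_rot":[0,0,0]}]'
python3 - <<'E'
from h import *
for n in ('scene','side'): grab(n,n+'3')
a=cv2.resize(load('side3')['p'][100:280,180:372],None,fx=2,fy=2)
b=cv2.resize(load('scene3')['p'][100:280,200:392],None,fx=2,fy=2)
cv2.imwrite('pics/c3.png',np.hstack([a,b])[:,:,::-1])
E
```

```text
time_s: 4.23
ee_pos: [603.0, 239.9, 111.6]
ee_rot: [6.0, 89.9, -92.6]
force: [-3.0, -1.9, 10.9]
gripper_width: 0.1
```

View pics/c3.png

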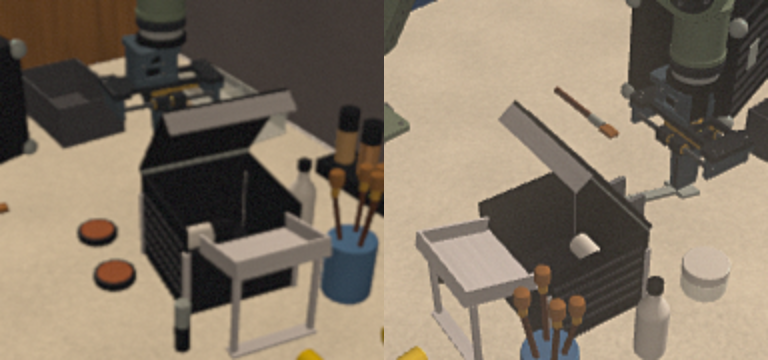

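The lever is at its stop (11 N) and the lid is wide open. The bottle is off the ramp and seen inside the bin. I'll hold for a moment so it can settle, then look again.

```bash
python3 -m creep '[{"translation":[0,0,0],"delta_rot":[0,0,0]},{"translation":[0,0,0],"delta_rot":[0,0,0]},{"translation":[0,0,0],"delta_rot":[0,0,0]},{"translation":[0,0,0],"delta_rot":[0,0,0]},{"translation":[0,0,0],"delta_rot":[0,0,0]}]'
python3 -m creep '[{"translation":[0,0,0],"delta_rot":[0,0,0]},{"translation":[0,0,0],"delta_rot":[0,0,0]},{"translation":[0,0,0],"delta_rot":[0,0,0]},{"translation":[0,0,0],"delta_rot":[0,0,0]},{"translation":[0,0,0],"delta_rot":[0,0,0]}]'
python3 - <<'E'
from h import *
for n in ('scene','side'): grab(n,n+'4')
P=pts(load('side4')); p=load('side4')['p']
for f in ('side4','scene4'):
    z=load(f);P=pts(z);m=(P[...,2]>10)&(P[...,2]<135)&(abs(P[...,0]-568)<75)&(abs(P[...,1]-31)<65)&(z['p'].min(-1)>110)
    print(f,m.sum(),np.percentile(P[m],[2,50,98],axis=0).round(0).tolist() if m.any() else '')
a=cv2.resize(load('side4')['p'][100:280,180:372],None,fx=2,fy=2)
b=cv2.resize(load('scene4')['p'][100:280,200:392],None,fx=2,fy=2)
cv2.imwrite('pics/c4.png',np.hstack([a,b])[:,:,::-1])
E
```

```text
time_s: 4.75
ee_pos: [603.0, 239.9, 111.6]
ee_rot: [8.8, 89.9, -89.8]
force: [-3.0, -2.5, 10.4]
gripper_width: 0.1
time_s: 5.17
ee_pos: [603.0, 239.9, 111.6]
ee_rot: [14.3, 89.9, -84.3]
force: [-2.1, -1.9, 9.9]
gripper_width: 0.6
side4 52 [[556.0, 76.0, 27.0], [577.0, 86.0, 38.0], [591.0, 94.0, 42.0]]
scene4 40 [[502.0, -33.0, 29.0], [554.0, 91.0, 36.0], [571.0, 96.0, 104.0]]
```

View pics/c4.png

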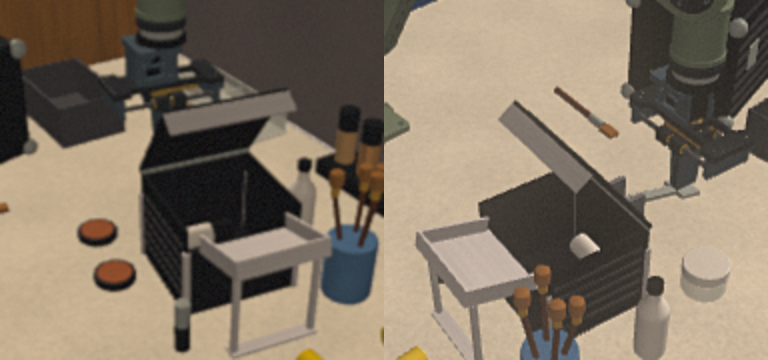

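The bottle is at rest at the bottom of the bin, with its top at about z 40 mm against the rear wall. I'll ease the lever up at about 30 mm/s and slow down near the end.

```bash
R5() { :; }
python3 -m creep '[{"translation":[0,0,0.15],"delta_rot":[0,0,0]},{"translation":[0,0,0.2],"delta_rot":[0,0,0]},{"translation":[0,0,0.25],"delta_rot":[0,0,0]},{"translation":[0,0,0.25],"delta_rot":[0,0,0]},{"translation":[0,0,0.25],"delta_rot":[0,0,0]}]'
python3 -m creep '[{"translation":[0,0,0.25],"delta_rot":[0,0,0]},{"translation":[0,0,0.25],"delta_rot":[0,0,0]},{"translation":[0,0,0.25],"delta_rot":[0,0,0]},{"translation":[0,0,0.25],"delta_rot":[0,0,0]},{"translation":[0,0,0.25],"delta_rot":[0,0,0]}]'
python3 -m creep '[{"translation":[0,0,0.25],"delta_rot":[0,0,0]},{"translation":[0,0,0.25],"delta_rot":[0,0,0]},{"translation":[0,0,0.25],"delta_rot":[0,0,0]},{"translation":[0,0,0.25],"delta_rot":[0,0,0]},{"translation":[0,0,0.25],"delta_rot":[0,0,0]}]'
```

```text
time_s: 5.68
ee_pos: [603.1, 241.0, 120.9]
ee_rot: [-128.5, 90.0, 132.9]
force: [-0.1, 1.2, 0.9]
gripper_width: 0.3
time_s: 6.1
ee_pos: [603.3, 240.9, 133.8]
ee_rot: [173.9, 90.0, 75.4]
force: [-0.6, 0.7, 1.2]
gripper_width: 0.3
time_s: 6.52
ee_pos: [603.2, 240.0, 146.1]
ee_rot: [-11.0, 89.9, -109.6]
force: [0.1, -0.6, 2.0]
gripper_width: 0.9
```

```bash
python3 -m creep '[{"translation":[0,0,0.2],"delta_rot":[0,0,0]},{"translation":[0,0,0.2],"delta_rot":[0,0,0]},{"translation":[0,0,0.2],"delta_rot":[0,0,0]},{"translation":[0,0,0.15],"delta_rot":[0,0,0]},{"translation":[0,0,0.15],"delta_rot":[0,0,0]}]'
python3 -m creep '[{"translation":[0,0,0.15],"delta_rot":[0,0,0]},{"translation":[0,0,0.15],"delta_rot":[0,0,0]},{"translation":[0,0,0.15],"delta_rot":[0,0,0]},{"translation":[0,0,0.15],"delta_rot":[0,0,0]},{"translation":[0,0,0.15],"delta_rot":[0,0,0]}]'
python3 -m creep '[{"translation":[0,0,0.15],"delta_rot":[0,0,0]},{"translation":[0,0,0.15],"delta_rot":[0,0,0]},{"translation":[0,0,0.15],"delta_rot":[0,0,0]},{"translation":[0,0,0.15],"delta_rot":[0,0,0]},{"translation":[0,0,0.2],"delta_rot":[0,0,0]}]'
python3 -m creep '[{"translation":[0,0,1],"delta_rot":[0,0,0]},{"translation":[0,0,2],"delta_rot":[0,0,0]},{"translation":[0,0,3],"delta_rot":[0,0,0]},{"translation":[0,0,3],"delta_rot":[0,0,0]},{"translation":[0,0,2],"delta_rot":[0,0,0]}]'
python3 - <<'E'
from h import *
for n in ('scene','side'): grab(n,n+'5')
print(readout.state()['force'])
a=cv2.resize(load('side5')['p'][60:280,150:372],None,fx=1.8,fy=1.8)
b=cv2.resize(load('scene5')['p'][60:280,190:412],None,fx=1.8,fy=1.8)
cv2.imwrite('pics/c5.png',np.hstack([a,b])[:,:,::-1])
E
```

```text
time_s: 6.93
ee_pos: [603.4, 240.5, 155.1]
ee_rot: [33.0, 90.0, -65.6]
force: [-0.3, -1.5, 1.4]
gripper_width: 0.4
time_s: 7.35
ee_pos: [603.3, 240.8, 162.6]
ee_rot: [144.8, 90.0, 46.2]
force: [0.2, -0.8, 1.6]
gripper_width: 0.8
time_s: 7.77
ee_pos: [603.2, 241.0, 170.3]
ee_rot: [-116.8, 90.0, 144.7]
force: [-0.1, -0.3, -0.5]
gripper_width: 0.6
time_s: 8.18
ee_pos: [604.0, 241.1, 284.4]
ee_rot: [122.4, 89.7, 23.8]
force: [0.7, -0.3, -0.1]
gripper_width: 0.6
[ 0.2905274  -0.54607635  0.78757052]
```

View pics/c5.png

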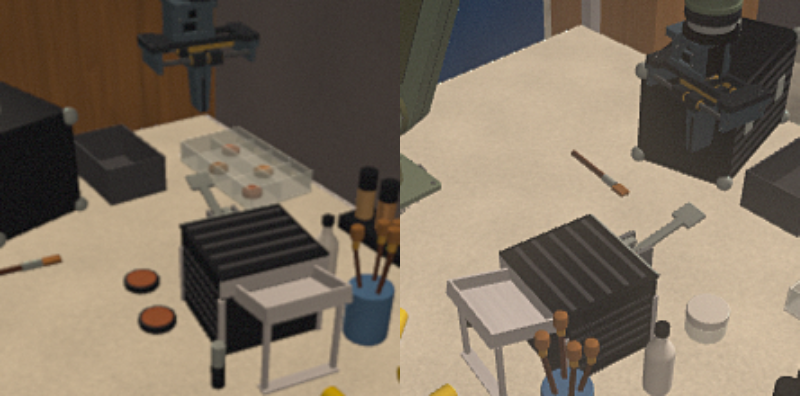

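The lid is shut, the ramp is empty, the lever is back up, the bystanders haven't moved and the arm is clear. I'll let the arm come to rest, check the lid height and hand in.

```bash
python3 -m creep '[{"translation":[0,0,0],"delta_rot":[0,0,0]},{"translation":[0,0,0],"delta_rot":[0,0,0]},{"translation":[0,0,0],"delta_rot":[0,0,0]}]'
python3 - <<'E'
from h import *
for f in ('s0','scene5'):
    P=pts(load(f)); print(f,[P[v,u].round(0).tolist() for u,v in ((290,200),(265,203),(347,181))])
env.job_done()
E
```

```text
time_s: 8.53
ee_pos: [602.6, 240.4, 278.8]
ee_rot: [-60.6, 89.8, -159.2]
force: [-0.6, 0.3, -0.4]
gripper_width: 0.8
s0 [[557.0, 51.0, 149.0], [519.0, -5.0, 148.0], [603.0, 229.0, 144.0]]
scene5 [[558.0, 51.0, 149.0], [520.0, -5.0, 149.0], [603.0, 229.0, 144.0]]
the job is handed in; nothing more can be done
```

The bottle is in the bin, the lid is shut, and I handed the job in at about 8.5 s.

- **Press:** I shut the fingers and pressed the lever pad from above down to its stop. The force rose from about 2–3 N to about 11 N there, and the pictures showed the lid wide open. I held it there for about 1 s, until the bottle was seen at rest on the floor of the bin.
- **Release:** I eased the lever up at about 30 mm/s, slowing to about 18 mm/s at the end, against the limit of 85 mm/s. The readings taken on the way up showed about 1–2 N on the fingers until the lever was back at rest. I then lifted about 110 mm clear.
- **Last checks:** The lid and pad heights match the starting values to within 1 mm (lid 149 mm, pad 144 mm at the same pixels). The ramp is empty, and the make-up things look unmoved in both views. The force on the tool is near zero. No check failed or disagreed. I did not measure the lid's own speed; that it closed gently is inferred from the finger speed and the contact force.

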